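# Draw the long stirring paddle out of a half-covered pan

## Task

The long wooden stirring paddle lies in the steel pan with its blade under the closed half of the folding cover. Take it by the handle and draw it out at a slant, handle end first, through the open half of the pan, without shifting or lifting the cover and without disturbing the jar, the bowl and the tin standing around. Finish while still holding the paddle: keep it still in the gripper with the whole of it at least 5 cm above the pan's rim.

Things in the scene. Friction and masses are not known exactly. Their poses are not given: they have to be found in the camera images.
- pan: Rectangular stainless catering pan, fixed: over the rim 530 (own y) x 325 (own x), 100 high; inside 505 x 300, straight walls, corners rounded 35; upper face of the floor 3 above the table; rim 12 wide. Origin: centre of its underside, on the table; z up. Its +y half is open, its -y half covered; own +y points along world +y within 22 degrees.
- pan_open_end (a point): Middle of the inner top edge of the pan's open end wall (pan y = +252, at rim height, 100 above the table); axes as the pan's.
- cover: Folding sheet-metal cover, loose, 1.1 kg. The closed leaf, 262 x 325 x 3, lies on the rim over the pan's -y half; the other leaf is folded back flat on it, 22 high in all. 8 mm lips hang into the pan along its sides and outer end, none along the hinge. Two wire loops at the outer end. Origin: middle of the closed leaf's underside, at rim height; axes as the pan's.
- cover_edge (a point): Middle of the cover's hinge edge, its boundary with the open half: straight above the pan's origin, 103 above the table. The edge runs along the pan's own x; its underside is 100 above the table and the hinge is 13 high.
- paddle: Beech stirring paddle, loose, 0.2 to 0.3 kg, 430 long (own y), flat on the pan's floor. Handle 24 x 24, edges rounded, y = -85 to +215; blade 70 wide (own x), 12 thick, round-ended, y = -215 to -95. Origin: middle of its length, on the flat underside; z up. Long axis within 8 degrees of the pan's. Balances near y = -30, under or by the cover's edge.
- handle_end (a point): Centre of the end face of the paddle's handle (paddle y = +215, 12 above its underside). The handle is open to the gripper from above from about paddle y = +30 on.
- blade_end (a point): Middle of the paddle's blade end (paddle y = -215, 6 above its underside).
- jar: Bystander: glass jar with a steel lid, 68 across, 85 high, left of the pan's open end. Origin at the centre of its underside.
- bowl: Bystander: small steel bowl, 130 across, 50 high, left of the pan's open end and farther from the robot. Origin at the centre of its underside.
- tin: Bystander: food tin, 75 across, 110 high, right of the pan's covered end. Origin at the centre of its underside.

How it is judged:
By the outcome, as a careful person would: the job done as asked, in the order asked, and still so for the second after the job is handed in, while the arm keeps its last pose, push and grip.
It also fails if it takes over 40 s, if anything falls off the work surface, if the arm or the gripper's body presses on something with over 40 N, if the wrist force passes 120 N, or if a joint passes its speed limit or range.

## Robot

A 7-joint arm with a two-finger parallel gripper is mounted at the origin on the work surface. World frame = base frame: x ahead of the robot, y to its left, z up, the work surface at z = 0. Lengths are in m, angles in rad, forces in N, time in s.
With the tool pointing down it reaches from about 0.425 to 0.975 m from the base axis. Payload 16.7 kg.
Tool frame: the origin (TCP) lies midway between the tips of the shut fingers; the grasp point (between the pads) lies 19 mm behind it (bot.pinch_z is the distance from the TCP to the grasp point, in m); y points along the fingers, x is the direction in which the jaws open and shut, and the axes are right-handed (so a half turn about y gives the same grasp; the last joint's range is limited). The gripper opens to 85 mm and grips with 20 to 120 N. Pads are 22 mm wide; open, the fingers measure 114 mm over their backs; the gripper's body (76 mm by 85 mm) begins 54 mm behind the grasp point. The pads swing forward as they close: fully open they stand 13 mm farther back than shut.
Start: joints at [1.111, 0.426, 0.074, 1.606, -0.034, 1.111, -0.067], TCP at [0.206, -0.643, 0.231] pointing down, gripper open.
Joint ranges: [-2.85, 2.85], [-0.5, 2.14], [-1.23, 1.37], [0.21, 2.46], [-1.02, 4.16], [0.16, 2.05], [-2.73, 2.73]. Speed limits (rad/s): [1.89, 1.89, 2.39, 2.39, 3.01, 3.01, 3.01].

## Interface

Orientations are given as a unit quaternion [x, y, z, w].
In Python, from cell import telemetry, capture, bot gives the robot as it stands.
- The arm moves only by the shell command python3 -m jog 'ROWS'. ROWS is JSON, a list of rows, each a list of 5 numbers: the gripper command: -1 is shut, 1 is fully open, values between are in proportion, then the shift along the tool's x, y, z in m, then the turn about the tool's y in rad. A call has exactly 8 rows; each row is the pose to reach, as a shift and turn from the pose commanded when the call began, along the tool's axes at that moment; what a row does not reach only later rows make up. A row lasts 1/8 s, in which the tool goes at most 62.5 mm and 10.7 degrees, less where a joint would pass 70% of its speed; a pose out of reach is approached as far as the arm can. A call with a gripper value outside its range is refused whole. The fingers move at their own pace and stop on an object; the grip force is fixed at half the most. Time passes only in rows, so rows that repeat a pose let the fingers close, or fill a call up. It gives the time, the measured TCP pose, the force and the opening at its end, in the units of the state.
- telemetry.get_state(): the state, without advancing time (a new reading comes with each control period).
- capture(name): name is "side" or "top" or "wrist"; returns a dict with "pixels" (480x640x3 uint8, red, green, blue), "K" (3x3 intrinsics, pixels), "R" (3x3) and "t" (3): a world point X has camera coordinates R X + t. Camera axes: x right, y down, z forward; pixel columns grow to the right and rows downward; lengths in m; the calibration is good to about 2 mm. A picture is of the moment at which its call begins. There is no depth.
- bot.close_job(): hands the job in, once; it reports no verdict.
The state is a dict: "time": time; "q": joint angles; "joint_vel": joint speeds; "tau": joint torques, N m; "tcp_pos": TCP position; "tool_rot": TCP orientation; "force": force on the tool from outside, world axes, zero at the start; "moment": the same for the moment, N m; "grip_width": finger opening in m.
Only numpy, scipy, OpenCV 4.12 (cv2) and the standard library are available. Lean on these libraries where they do the work, as an engineer would, in place of code of your own. Each camera call takes 0.05 s, during which the arm holds its last target.

## Working session

There is one attempt and no reset: what is moved stays moved. The work goes in short steps, Python scripts to look and compute and a shell command to move; the robot and the scene stay as the last step left them, time stands still between calls to the robot, and variables do not carry over. Pictures are saved under pics/ and viewed, and the job is handed in when it is done.

```bash
ls; mkdir -p pics; python3 - <<'E'
from cell import telemetry, capture, bot
import cv2
s=telemetry.get_state();print(s)
for n in ["side","top","wrist"]:
    c=capture(n);cv2.imwrite(f"pics/{n}0.png",c["pixels"][:,:,::-1]);print(n,c["K"],c["R"],c["t"])
print([a for a in dir(bot) if a[0]!='_'],bot.pinch_z)
E
```

```text
pics
{'time': 0.0, 'q': array([ 1.11046547,  0.42673018,  0.07383488,  1.6066449 , -0.03409457,
        1.11078095, -0.06709741]), 'joint_vel': array([ 7.39520532e-05,  9.58512810e-04, -3.63367400e-04,  1.88084946e-04,
        1.70545002e-03,  1.31223452e-03,  4.65007070e-04]), 'tau': array([-8.11028640e-04, -9.49821639e+01,  3.75993356e+00, -4.63517082e+01,
        1.90746045e-02,  1.01006735e-02,  1.95781524e-05]), 'tcp_pos': array([ 0.20629796, -0.6422582 ,  0.23059461]), 'tool_rot': array([-0.57112222,  0.41697356, -0.4161906 ,  0.57160987]), 'force': array([-0.38642581, -0.24598351,  0.25756946]), 'moment': array([ 0.01399078, -0.0184654 , -0.04810108]), 'grip_width': 0.08525147511283333}
side [[533.73324199   0.         323.21646737]
 [  0.         533.73324199 242.66678485]
 [  0.           0.           1.        ]] [[-0.79985484 -0.60007068  0.01214111]
 [-0.40344727  0.52257191 -0.75109846]
 [ 0.44436756 -0.60566804 -0.66007855]] [0.39866545 0.28334921 1.07033314]
top [[582.04463105   0.         324.93985299]
 [  0.         582.04463105 241.56251832]
 [  0.           0.           1.        ]] [[ 0.00173857 -0.99999464 -0.0027756 ]
 [-0.97601642 -0.00109265 -0.21769419]
 [ 0.21768999  0.00308751 -0.97601308]] [-0.02868966  0.54346041  1.54485906]
wrist [[429.80001705   0.         308.20341227]
 [  0.         429.80001705 240.64091978]
 [  0.           0.           1.        ]] [[ 3.05282960e-01 -9.52261567e-01 -4.72073816e-04]
 [-9.15829819e-01 -2.93739144e-01  2.73812085e-01]
 [-2.60879391e-01 -8.31578245e-02 -9.61783094e-01]] [-0.67386532 -0.03479168  0.37945741]
['MotionError', 'close_job', 'pinch_z'] 0.0187
```

View pics/side0.png

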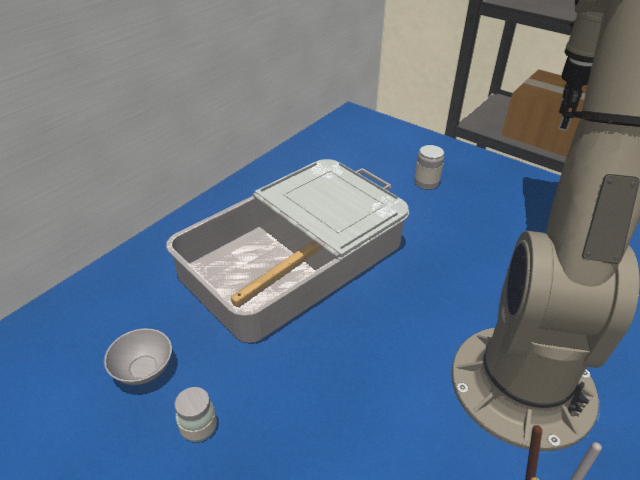

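View pics/top0.png

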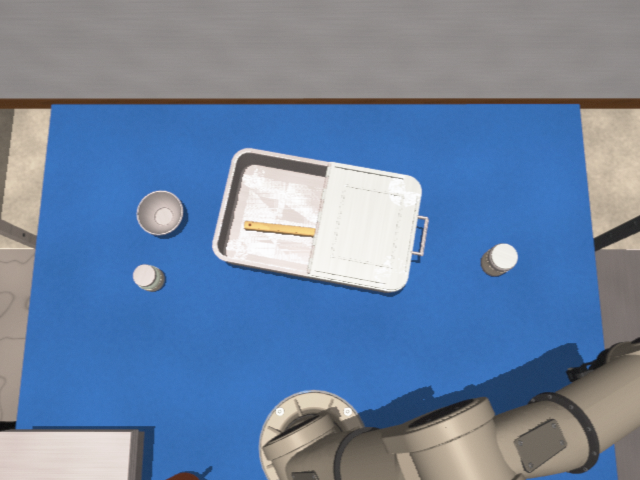

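```bash
python3 - <<'E'
from scipy.spatial.transform import Rotation as R
print(R.from_quat([-0.57112222,  0.41697356, -0.4161906 ,  0.57160987]).as_matrix().round(3))
E
```

```text
[[ 0.306 -0.     0.952]
 [-0.952  0.001  0.306]
 [-0.001 -1.    -0.   ]]
```

```bash
cat > h.py <<'E'
import numpy as np,cv2
from cell import telemetry,capture,bot
def ray(c,u,v,z):
    K,R,t=map(np.array,(c["K"],c["R"],c["t"]));C=-R.T@t
    d=R.T@np.linalg.inv(K)@np.array([u,v,1.]);return C+d*(z-C[2])/d[2]
def proj(c,X):
    K,R,t=map(np.array,(c["K"],c["R"],c["t"]));p=K@(R@np.array(X)+t);return p[:2]/p[2]
def wood(c):
    h=cv2.cvtColor(c["pixels"],cv2.COLOR_RGB2HSV)
    return cv2.inRange(h,(8,110,90),(28,255,255))
E
python3 - <<'E'
from h import *
c=capture("top");im=c["pixels"][:,:,::-1]
cv2.imwrite("pics/tz.png",cv2.resize(im[135:305,205:435],None,fx=3.4,fy=3.4,interpolation=cv2.INTER_CUBIC))
s=capture("side");im=s["pixels"][:,:,::-1]
cv2.imwrite("pics/sz.png",cv2.resize(im[150:350,155:420],None,fx=3,fy=3,interpolation=cv2.INTER_CUBIC))
for n,c in(("top",c),("side",s)):
    m=wood(c);k,l,st,ce=cv2.connectedComponentsWithStats(m)
    for i in range(1,k):
        if st[i,4]>40: print(n,st[i],ce[i],cv2.minAreaRect(np.argwhere(l==i)[:,::-1].astype(np.float32)))
E
```

```text
top [192  99  46   2  47] [214.4893617  99.0212766] ((214.5, 99.5), (45.0, 1.0), 0.0)
top [248  99  67   1  67] [281.  99.] ((281.0, 99.0), (66.0, 0.0), 180.0)
top [245 222  70  14 480] [278.71875 228.55625] ((279.15631103515625, 228.67904663085938), (69.3526611328125, 7.658082008361816), 6.170175075531006)
side [530  70  36  17 312] [548.36858974  77.98076923] ((548.1792602539062, 77.62263488769531), (35.30166244506836, 10.164681434631348), 15.945395469665527)
side [ 502   84   78   72 3359] [538.04882405 119.46442394] ((541.75, 117.74998474121094), (71.46746826171875, 57.237220764160156), 18.43494987487793)
side [577 100   7  11  47] [580.         105.38297872] ((579.9706420898438, 105.11766815185547), (4.365641117095947, 10.914102554321289), 14.03624439239502)
side [231 251  73  51 586] [266.72525597 276.24061433] ((267.0859069824219, 276.3616027832031), (7.7731099128723145, 84.01573181152344), 55.784297943115234)
```

View pics/tz.png

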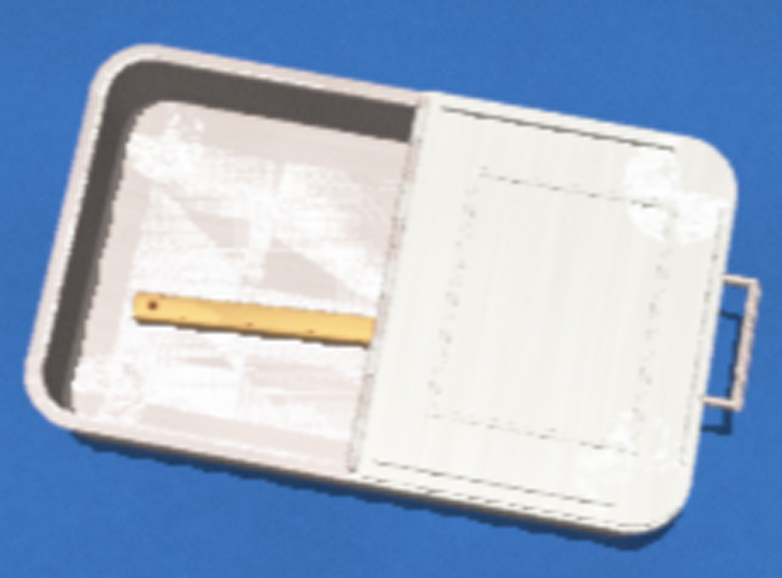

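View pics/sz.png

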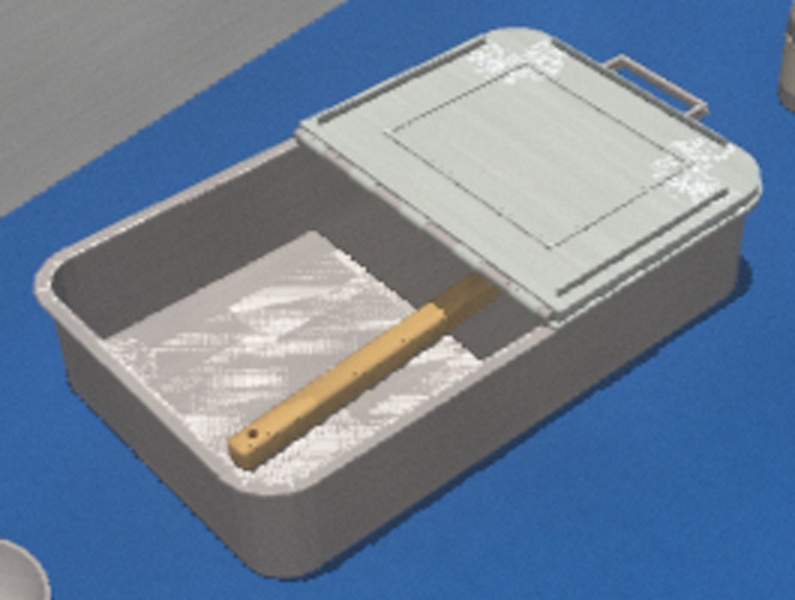

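```bash
python3 - <<'E'
from h import *
c=capture("top")
print("cam",-np.array(c["R"]).T@c["t"])
T=lambda x,y,z:ray(c,205+(x+.5)/3.4-.5,135+(y+.5)/3.4-.5,z)
def line(a,b,z,n):
    A,B=T(*a,z),T(*b,z);d=(B-A)[:2];print(n,A.round(4),B.round(4),"dir",np.degrees(np.arctan2(d[1],d[0])).round(2));return A,B
l=line((75,160),(32,335),.1,"left outer")
t=line((165,46),(420,93),.1,"top outer")
b=line((75,428),(350,472),.1,"bot outer")
h=line((418,95),(352,470),.103,"hinge")
line((133,308),(372,333),.027,"handle axis top")
m=wood(c);k,L,st,ce=cv2.connectedComponentsWithStats(m)
i=1+np.argmax([s[4]*(s[1]>150) for s in st[1:]])
p=np.argwhere(L==i)[:,::-1].astype(float)
P=np.array([ray(c,u,v,.027)[:2] for u,v in p]);mu=P.mean(0);d=np.linalg.svd(P-mu)[2][0];d*=np.sign(d[1])
s=(P-mu)@d;print("handle dir",d,np.degrees(np.arctan2(-d[0],d[1])),"end",mu+d*s.max(),"inner",mu+d*s.min(),"mu",mu)
# pan frame
yd=-(b[1]-b[0])[:2]/np.linalg.norm((b[1]-b[0])[:2])-(t[1]-t[0])[:2]/np.linalg.norm((t[1]-t[0])[:2]);yd/=np.linalg.norm(yd);xd=np.array([yd[1],-yd[0]])
cx=((t[0][:2]@xd+t[1][:2]@xd)/2+(b[0][:2]@xd+b[1][:2]@xd)/2)/2
w=(t[0][:2]@xd+t[1][:2]@xd)/2-(b[0][:2]@xd+b[1][:2]@xd)/2
yl=(l[0][:2]@yd+l[1][:2]@yd)/2-.265; yh=(h[0][:2]@yd+h[1][:2]@yd)/2
print("width",w,"pan yaw",np.degrees(np.arctan2(-yd[0],yd[1])),"origin",xd*cx+yd*yl,"y from hinge",yh,"left",yl)
O=xd*cx+yd*yl
e=mu+d*s.max();print("handle end in pan",(e-O)@xd,(e-O)@yd)
for n,u,v in(("a",245,224),("b",245,230)):pass
E
```

```text
cam [ 0.19417581 -0.03286546  1.6260312 ]
left outer [0.7029 0.2425 0.1   ] [0.5574 0.271  0.1   ] dir 168.92
top outer [0.801  0.1724 0.1   ] [ 0.7604 -0.0366  0.1   ] dir -100.98
bot outer [0.4824 0.234  0.1   ] [0.4477 0.0179 0.1   ] dir -99.12
hinge [ 0.7576 -0.035   0.103 ] [0.4488 0.0162 0.103 ] dir 170.59
handle axis top [0.598  0.2023 0.027 ] [0.5768 0.003  0.027 ] dir -96.07
handle dir [0.109254   0.99401387] -6.272313611972675 end [0.59892951 0.19961521] inner [0.57765591 0.00606395] mu [0.58822238 0.10219972]
width 0.3209157472193187 pan yaw -10.048577246057217 origin [ 0.60431873 -0.0078246 ] y from hinge 0.0960096075436021 left 0.09773881608815627
handle end in pan -0.041501292491184213 0.20331739288844417
```

```bash
python3 -m jog '[[0.2,-0.035,0,0.05,-0.144],[0.2,-0.071,0,0.10,-0.288],[0.2,-0.106,0,0.15,-0.432],[0.2,-0.142,0,0.20,-0.576],[0.2,-0.178,0,0.25,-0.72],[0.2,-0.213,0,0.30,-0.864],[0.2,-0.249,0,0.35,-1.008],[0.2,-0.284,0,0.40,-1.151]]'
python3 - <<'E'
from h import *
from scipy.spatial.transform import Rotation as R
s=telemetry.get_state();M=R.from_quat(s["tool_rot"]).as_matrix();print(s["tcp_pos"],M.round(3),s["grip_width"])
print(M.T@(np.array([.5976,.188,.231])-s["tcp_pos"]))
E
```

```text
time: 1.3
tcp_pos: [0.5013, -0.2483, 0.2316]
tool_rot: [0.706, -0.037, 0.037, -0.706]
force: [1.0, -1.0, -0.6]
grip_width: 0.051
[ 0.50132644 -0.24827796  0.23163322] [[ 0.995  0.001  0.104]
 [-0.104 -0.     0.995]
 [ 0.001 -1.    -0.   ]] 0.05101224832255647
[0.05024515 0.00051784 0.44393987]
```

```bash
python3 -m jog '[[0.2,0.006,0,0.0555,0],[0.2,0.0125,0,0.111,0],[0.2,0.019,0,0.1665,0],[0.2,0.025,0,0.222,0],[0.2,0.031,0,0.278,0],[0.2,0.0375,0,0.333,0],[0.2,0.044,0,0.388,0],[0.2,0.050,0,0.443,0]]'
python3 - <<'E'
from h import *
from scipy.spatial.transform import Rotation as R
s=telemetry.get_state();M=R.from_quat(s["tool_rot"]).as_matrix();print(s["tcp_pos"],M.round(3),s["grip_width"])
c=capture("wrist");cv2.imwrite("pics/w1.png",c["pixels"][:,:,::-1])
cv2.imwrite("pics/s1.png",capture("side")["pixels"][:,:,::-1])
m=wood(c);k,L,st,ce=cv2.connectedComponentsWithStats(m)
i=1+np.argmax(st[1:,4]);p=np.argwhere(L==i)[:,::-1]
P=np.array([ray(c,u,v,.027)[:2] for u,v in p]);mu=P.mean(0);d=np.linalg.svd(P-mu,full_matrices=False)[2][0];d*=np.sign(d[1])
q=(P-mu)@d;print(st[i],"dir",d,"end",mu+d*q.max(),"inner",mu+d*q.min())
n=(P-mu)@np.array([d[1],-d[0]]);print("width",np.percentile(n,[1,99]))
E
```

```text
time: 2.3
tcp_pos: [0.5986, 0.1866, 0.2314]
tool_rot: [0.706, -0.039, 0.039, -0.706]
force: [2.3, -1.0, 0.1]
grip_width: 0.0513
[0.59864148 0.18655044 0.23141764] [[ 0.994  0.     0.109]
 [-0.109 -0.     0.994]
 [ 0.    -1.    -0.   ]] 0.05133408097837414
[ 299  327   24   89 1901] dir [0.13587021 0.99072664] end [0.59092572 0.07785212] inner [ 0.57834258 -0.01390048]
width [-0.01133098  0.01087047]
```

View pics/w1.png

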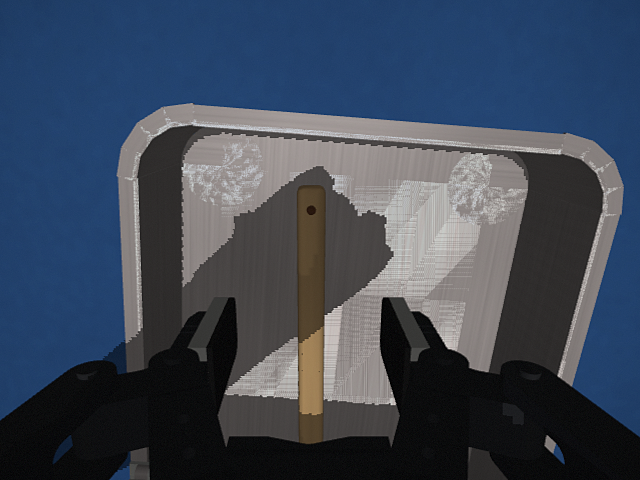

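View pics/s1.png

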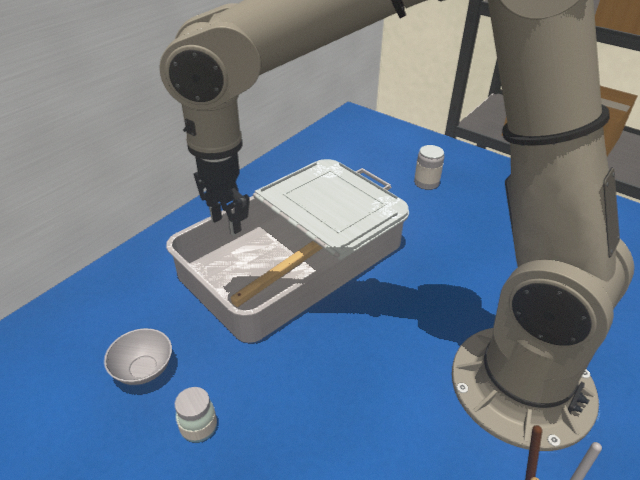

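```bash
python3 - <<'E'
from h import *
c=capture("wrist")
for p in((311,186),(298,187),(324,187),(312,414),(300,412),(324,412)):print(p,ray(c,*p,.027).round(4))
for p in((340,123),(180,104)):print("end wall inner/out",ray(c,*p,.1).round(4))
E
```

```text
(311, 186) [0.6022 0.2096 0.027 ]
(298, 187) [0.5916 0.2099 0.027 ]
(324, 187) [0.6126 0.2077 0.027 ]
(312, 414) [ 0.5813 -0.0065  0.027 ]
(300, 412) [ 0.5702 -0.0031  0.027 ]
(324, 412) [ 0.5928 -0.0054  0.027 ]
end wall inner/out [0.6245 0.2574 0.1   ]
end wall inner/out [0.5284 0.2786 0.1   ]
```

```bash
python3 -m jog '[[0.0,0,0.05,0,0],[0.0,0,0.10,0,0],[0.0,0,0.15,0,0],[0.0,0,0.19,0,0],[0.0,0,0.21,0,0],[0.0,0,0.218,0,0],[0.0,0,0.222,0,0],[0.0,0,0.222,0,0]]'
python3 -m jog '[[-0.3,0,0,0,0],[-0.6,0,0,0,0],[-1,0,0,0,0],[-1,0,0,0,0],[-1,0,0,0,0],[-1,0,0,0,0],[-1,0,0,0,0],[-1,0,0,0,0]]'
python3 - <<'E'
from h import *
c=capture("side");cv2.imwrite("pics/s2.png",cv2.resize(c["pixels"][150:350,155:420,::-1],None,fx=3,fy=3))
E
```

```text
time: 3.45
tcp_pos: [0.5989, 0.1851, 0.0103]
tool_rot: [-0.706, 0.038, -0.039, 0.706]
force: [0.9, 0.2, -0.6]
grip_width: 0.0421
time: 4.45
tcp_pos: [0.599, 0.1852, 0.0105]
tool_rot: [-0.706, 0.038, -0.039, 0.706]
force: [-0.9, -0.9, 8.6]
grip_width: 0.0225
```

View pics/s2.png

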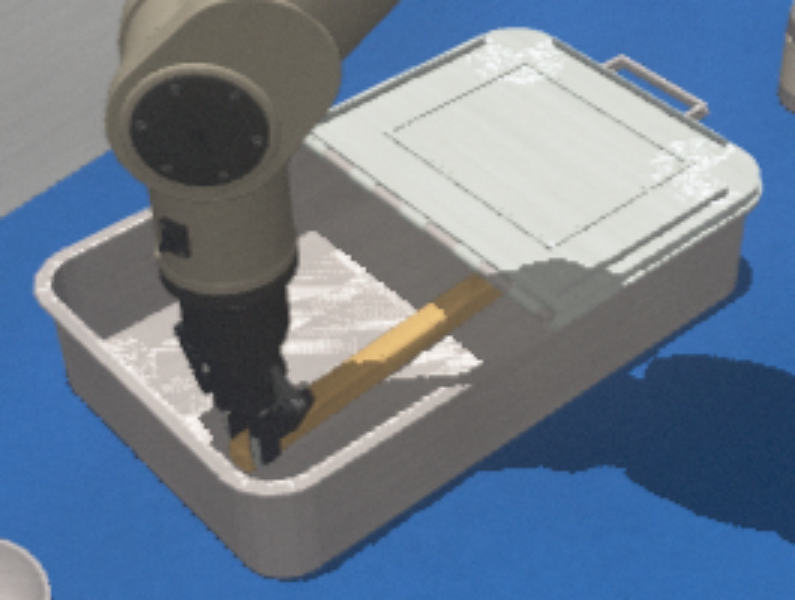

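```bash
python3 -m jog '[[-1,0,-0.005,0,0],[-1,0,-0.01,0,0],[-1,0,-0.015,0,0],[-1,0,-0.02,0,0],[-1,0,-0.025,0,0],[-1,0,-0.03,0,0],[-1,0,-0.03,0,0],[-1,0,-0.03,0,0]]'
python3 - <<'E'
from h import *
c=capture("side");cv2.imwrite("pics/s3.png",cv2.resize(c["pixels"][150:350,155:420,::-1],None,fx=3,fy=3))
print(telemetry.get_state()["force"],telemetry.get_state()["moment"])
E
```

```text
time: 5.5
tcp_pos: [0.5983, 0.185, 0.0392]
tool_rot: [0.706, -0.039, 0.039, -0.706]
force: [-0.7, 1.0, -3.0]
grip_width: 0.0227
[ 0.10321707 -0.55925093 -1.82938048] [ 0.56479567 -0.03743661 -0.00228272]
```

View pics/s3.png

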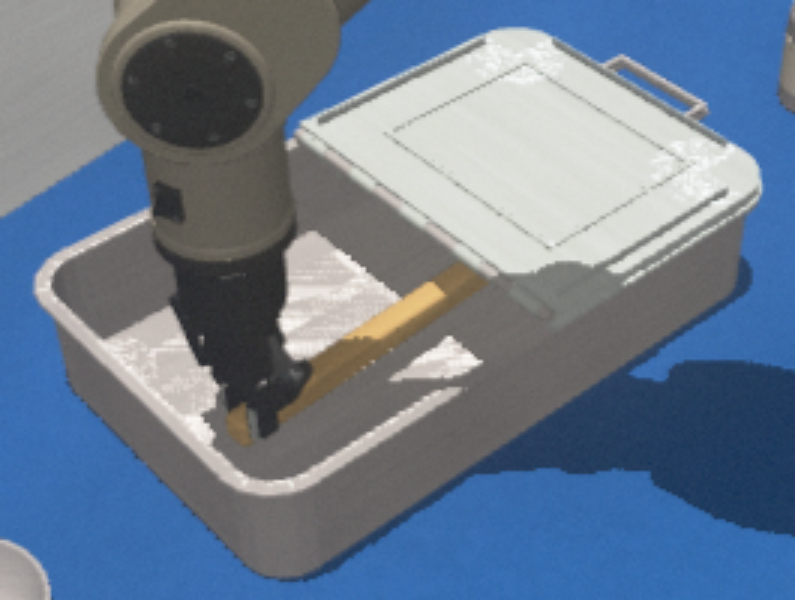

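```bash
python3 -m jog '[[-1,0,-0.025,0,0],[-1,0,0.012,0,0],[-1,0,-0.022,0,0],[-1,0,0.012,0,0],[-1,0,-0.022,0,0],[-1,0,0.012,0,0],[-1,0,0,0,0],[-1,0,0,0,0]]'
python3 - <<'E'
from h import *
c=capture("side");cv2.imwrite("pics/s4.png",cv2.resize(c["pixels"][150:350,155:420,::-1],None,fx=3,fy=3))
print(telemetry.get_state()["force"],telemetry.get_state()["moment"])
E
```

```text
time: 6.55
tcp_pos: [0.599, 0.1855, 0.0409]
tool_rot: [-0.706, 0.038, -0.039, 0.706]
force: [0.1, 0.1, -1.3]
grip_width: 0.0226
[-0.15379205  0.39087862 -1.86033589] [ 0.56807481 -0.07269371  0.0366688 ]
```

View pics/s4.png

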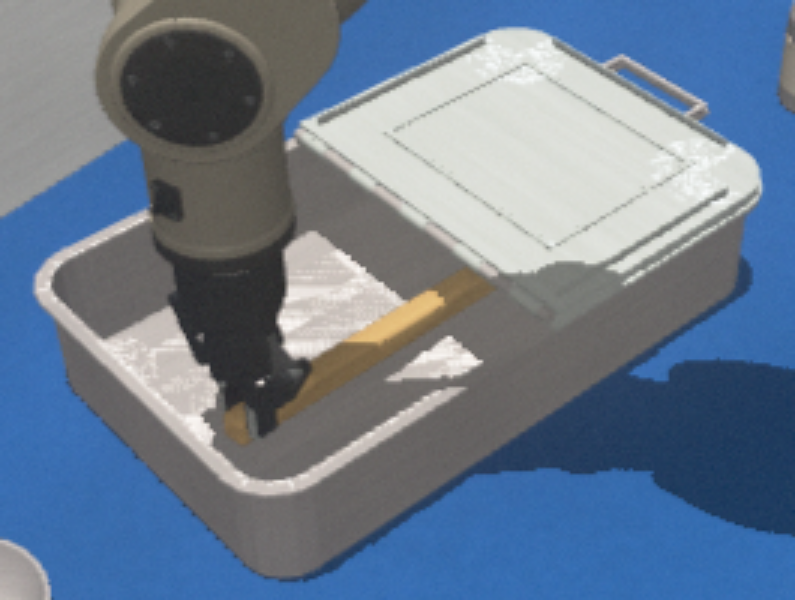

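```bash
cat >> h.py <<'E'
def tilt(verbose=True):
    from scipy.spatial.transform import Rotation as Ro
    c=capture("side");K,R,t=map(np.array,(c["K"],c["R"],c["t"]));C=-R.T@t
    s=telemetry.get_state();M=Ro.from_quat(s["tool_rot"]).as_matrix();p0=s["tcp_pos"];n=M[:,0];n=n*np.sign(n[0]);d=np.array([-n[1],n[0],0])
    h=cv2.cvtColor(c["pixels"],cv2.COLOR_RGB2HSV);m=cv2.inRange(h,(8,90,50),(28,255,255));m[:,480:]=0;m[:120]=0
    k,L,st,ce=cv2.connectedComponentsWithStats(m);i=1+np.argmax(st[1:,4]);x,y,w,hh,a=st[i]
    out=[]
    for u in range(x+int(.3*w),x+int(.9*w)):
        v=np.where(L[:,u]==i)[0].min()-.5
        r=R.T@np.linalg.inv(K)@np.array([u,v,1.]);lam=((p0-C)@n+.010)/(r@n);X=C+r*lam
        out.append(((X-p0)@d,X[2]))
    out=np.array(out);sl,b=np.polyfit(out[:,0],out[:,1],1)
    res=np.abs(out[:,1]-sl*out[:,0]-b);g=res<.005;sl,b=np.polyfit(out[g,0],out[g,1],1)
    print("box",st[i],"tilt deg",np.degrees(np.arctan(sl)).round(2),"s range",out[:,0].min().round(3),out[:,0].max().round(3),"top z at grip",b.round(4),"at s=-.19",(b-.19*sl).round(4),"rms",np.std(out[g,1]-sl*out[g,0]-b).round(4))
    return c
E
python3 -c "
from h import *
tilt()"
```

```text
box [248 240  71  51 801] tilt deg 4.65 s range -0.242 -0.103 top z at grip 0.057 at s=-.19 0.0416 rms 0.0012
```

```bash
python3 -m jog '[[-1,0,-0.038,0,0],[-1,0,-0.008,0,0],[-1,0,-0.042,0,0],[-1,0,-0.012,0,0],[-1,0,-0.044,0,0],[-1,0,-0.014,0,0],[-1,0,-0.025,0,0],[-1,0,-0.025,0,0]]'
python3 -c "
from h import *
tilt();s=telemetry.get_state();print(s['force'],s['moment'])"
```

```text
time: 7.65
tcp_pos: [0.5989, 0.1854, 0.0662]
tool_rot: [-0.706, 0.038, -0.039, 0.706]
force: [-0.6, 0.5, -1.9]
grip_width: 0.0224
box [247 238  70  46 780] tilt deg 8.65 s range -0.238 -0.102 top z at grip 0.0827 at s=-.19 0.0538 rms 0.0014
[-0.22918808  0.80528075 -1.98497281] [ 0.4372904  -0.01480508 -0.05973204]
```

```bash
python3 -m jog '[[-1,0,-0.03,0,0],[-1,0,-0.002,0,0],[-1,0,-0.034,0,0],[-1,0,-0.006,0,0],[-1,0,-0.036,0,0],[-1,0,-0.008,0,0],[-1,0,-0.025,0,0],[-1,0,-0.025,0,0]]'
python3 -c "
from h import *
c=tilt();s=telemetry.get_state();print(s['force'],s['moment']);cv2.imwrite('pics/s5.png',cv2.resize(c['pixels'][150:350,155:420,::-1],None,fx=3,fy=3))"
```

```text
time: 8.7
tcp_pos: [0.5993, 0.1856, 0.0918]
tool_rot: [-0.706, 0.038, -0.04, 0.707]
force: [0.4, 1.2, -3.2]
grip_width: 0.0223
box [245 236  69  40 763] tilt deg 11.19 s range -0.228 -0.094 top z at grip 0.1059 at s=-.19 0.0683 rms 0.0013
[ 0.87858516  0.12250136 -2.12420968] [ 0.46037353 -0.12916183  0.12142145]
```

View pics/s5.png

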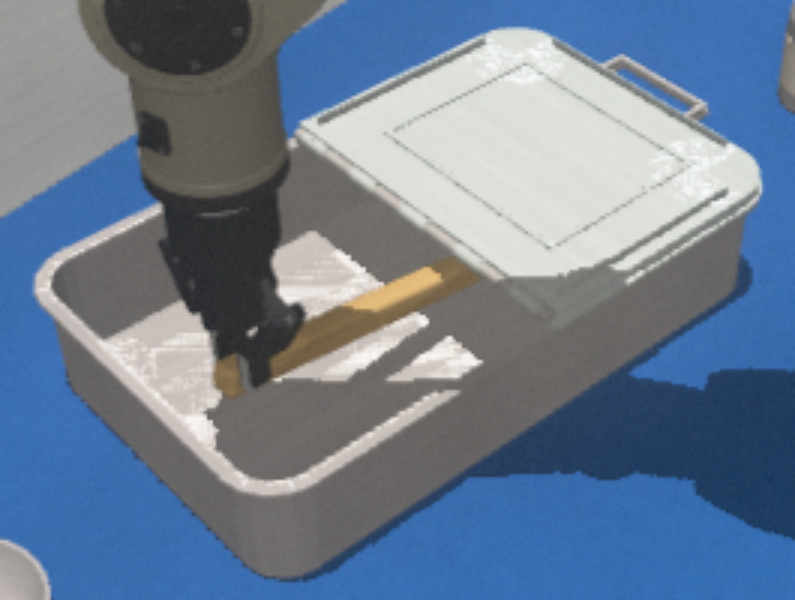

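```bash
python3 -m jog '[[-1,0,-0.022,0.005,0],[-1,0,0.004,0.010,0],[-1,0,-0.025,0.015,0],[-1,0,-0.0,0.020,0],[-1,0,-0.028,0.020,0],[-1,0,-0.002,0.020,0],[-1,0,-0.018,0.020,0],[-1,0,-0.018,0.020,0]]'
python3 -c "
from h import *
c=tilt();s=telemetry.get_state();print(s['force'],s['moment'])"
```

```text
time: 9.75
tcp_pos: [0.6014, 0.2054, 0.1098]
tool_rot: [-0.706, 0.038, -0.039, 0.706]
force: [0.1, 1.1, -2.8]
grip_width: 0.0223
box [237 236  77  40 860] tilt deg 14.31 s range -0.244 -0.1 top z at grip 0.125 at s=-.19 0.0765 rms 0.0017
[ 0.20295867  0.7525749  -2.06694683] [ 0.55992703 -0.06404307 -0.01103578]
```

```bash
python3 -m jog '[[-1,0,-0.018,0,0],[-1,0,0.006,0,0],[-1,0,-0.020,0,0],[-1,0,0.002,0,0],[-1,0,-0.022,0,0],[-1,0,-0.0,0,0],[-1,0,-0.015,0,0],[-1,0,-0.015,0,0]]'
python3 -c "
from h import *
c=tilt();s=telemetry.get_state();print(s['force'],s['moment']);cv2.imwrite('pics/s6.png',cv2.resize(c['pixels'][150:350,155:420,::-1],None,fx=3,fy=3))"
```

```text
time: 10.8
tcp_pos: [0.601, 0.2053, 0.1238]
tool_rot: [-0.706, 0.038, -0.039, 0.706]
force: [0.5, -0.5, -3.0]
grip_width: 0.0225
box [237 235  76  36 855] tilt deg 15.81 s range -0.241 -0.097 top z at grip 0.1375 at s=-.19 0.0837 rms 0.0016
[ 0.39617014 -0.81054078 -3.01014084] [ 0.57512098 -0.0322338  -0.01152473]
```

View pics/s6.png

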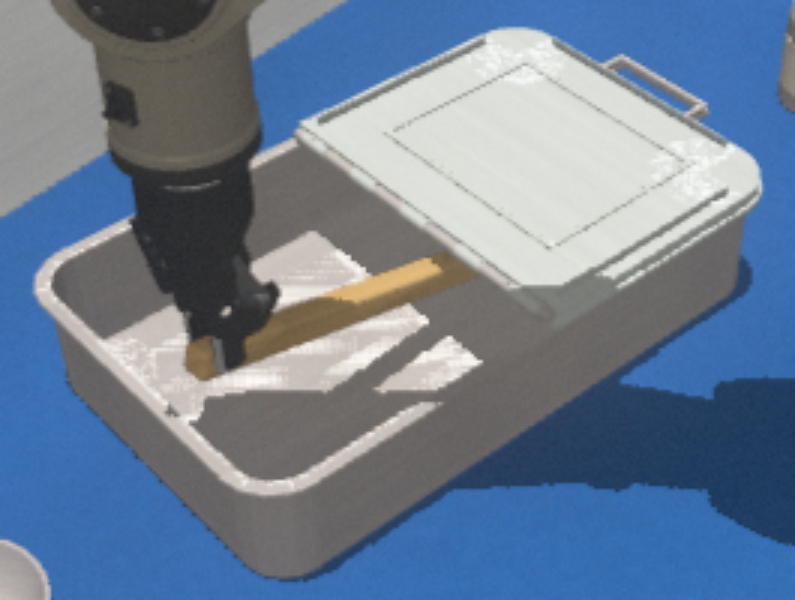

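```bash
python3 -m jog '[[-1,0,-0.002,0.008,0],[-1,0,-0.007,0.025,0],[-1,0,-0.013,0.047,0],[-1,0,-0.019,0.07,0],[-1,0,-0.025,0.092,0],[-1,0,-0.030,0.11,0],[-1,0,-0.033,0.12,0],[-1,0,-0.033,0.12,0]]'
python3 -c "
from h import *
c=tilt();s=telemetry.get_state();print(s['force'],s['moment']);cv2.imwrite('pics/s7.png',cv2.resize(c['pixels'][130:430,90:460,::-1],None,fx=2,fy=2))
t=capture('top');
for n,u,v,z in(('jar',145,275,.085),('bowl',160,211,.05)):print(n,ray(t,u,v,z))"
```

```text
time: 11.85
tcp_pos: [0.6135, 0.3248, 0.1554]
tool_rot: [-0.706, 0.038, -0.038, 0.706]
force: [-0.5, 0.1, -3.7]
grip_width: 0.0225
box [ 187  233  132   58 1861] tilt deg 12.93 s range -0.36 -0.125 top z at grip 0.1603 at s=-.19 0.1167 rms 0.0023
[ 0.60621656 -0.60392779 -3.65820887] [ 0.47365939 -0.09915549  0.02060103]
jar [0.44550937 0.454215   0.085     ]
bowl [0.63314916 0.43566734 0.05      ]
```

View pics/s7.png

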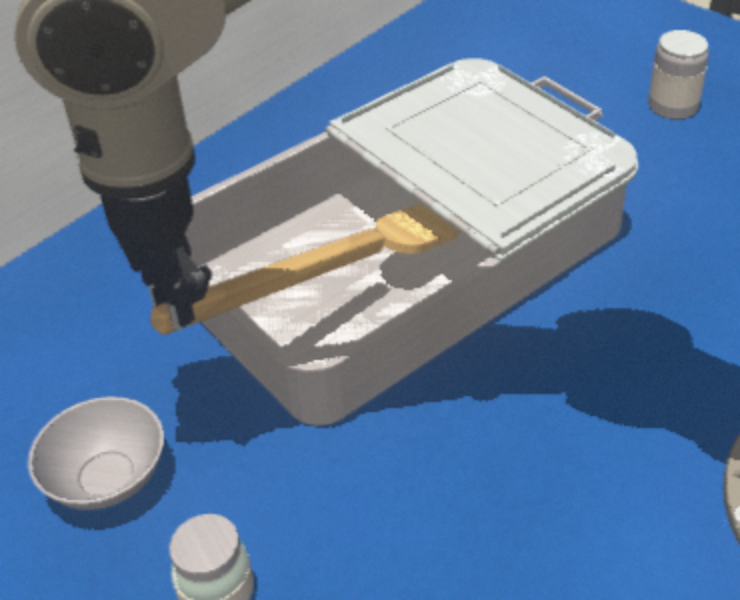

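```bash
python3 -m jog '[[-1,0,-0.002,0.008,0],[-1,0,-0.007,0.025,0],[-1,0,-0.014,0.048,0],[-1,0,-0.021,0.072,0],[-1,0,-0.028,0.095,0],[-1,0,-0.033,0.115,0],[-1,0,-0.038,0.128,0],[-1,0,-0.038,0.13,0]]'
python3 -c "
from h import *
s=telemetry.get_state();print(s['force'],s['moment']);c=capture('side');cv2.imwrite('pics/s8.png',cv2.resize(c['pixels'][130:430,90:460,::-1],None,fx=2,fy=2))
t=capture('top');cv2.imwrite('pics/t8.png',cv2.resize(t['pixels'][120:320,110:460,::-1],None,fx=2.2,fy=2.2))"
```

```text
time: 12.95
tcp_pos: [0.6273, 0.4549, 0.1937]
tool_rot: [-0.706, 0.038, -0.038, 0.706]
force: [-0.2, -0.9, -2.3]
grip_width: 0.0225
[-0.19490489 -0.8735715  -2.33310384] [ 0.51622537 -0.06972111  0.03108457]
```

View pics/s8.png

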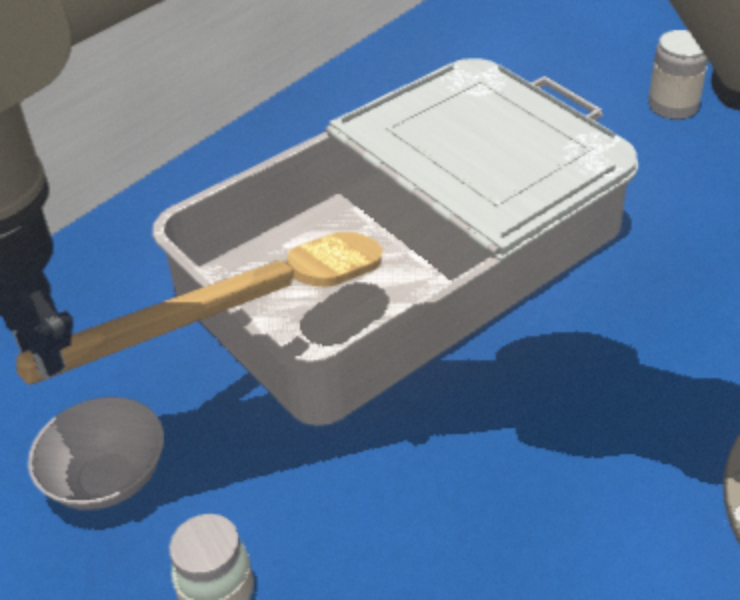

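View pics/t8.png

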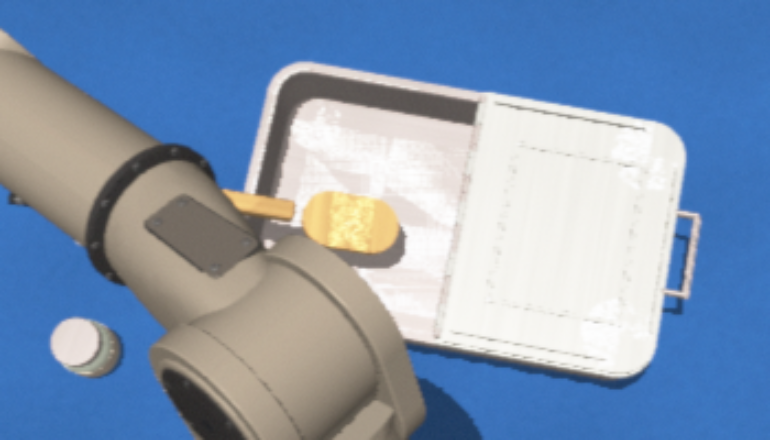

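```bash
python3 -m jog '[[-1,0,-0.008,0,0],[-1,0,-0.028,0,0],[-1,0,-0.06,0,0],[-1,0,-0.095,0,0],[-1,0,-0.13,0,0],[-1,0,-0.16,0,0],[-1,0,-0.182,0,0],[-1,0,-0.195,0,0]]'
python3 -m jog '[[-1,0,-0.005,0,0],[-1,0,-0.005,0,0],[-1,0,-0.005,0,0],[-1,0,-0.005,0,0],[-1,0,-0.005,0,0],[-1,0,-0.005,0,0],[-1,0,-0.005,0,0],[-1,0,-0.005,0,0]]'
python3 -c "
from h import *
s=telemetry.get_state();print(s['force'],s['moment']);c=capture('side');cv2.imwrite('pics/s9.png',c['pixels'][:,:,::-1])
t=capture('top');cv2.imwrite('pics/t9.png',t['pixels'][:,:,::-1])"
```

```text
time: 14.05
tcp_pos: [0.6278, 0.4532, 0.3912]
tool_rot: [-0.705, 0.038, -0.039, 0.707]
force: [-0.6, 0.2, -2.9]
grip_width: 0.0224
time: 15.05
tcp_pos: [0.6277, 0.4534, 0.3934]
tool_rot: [-0.706, 0.039, -0.039, 0.706]
force: [0.2, -0.0, -2.5]
grip_width: 0.0227
[ 0.21342066 -0.00614444 -2.53631728] [0.52735874 0.02944297 0.03090302]
```

View pics/s9.png

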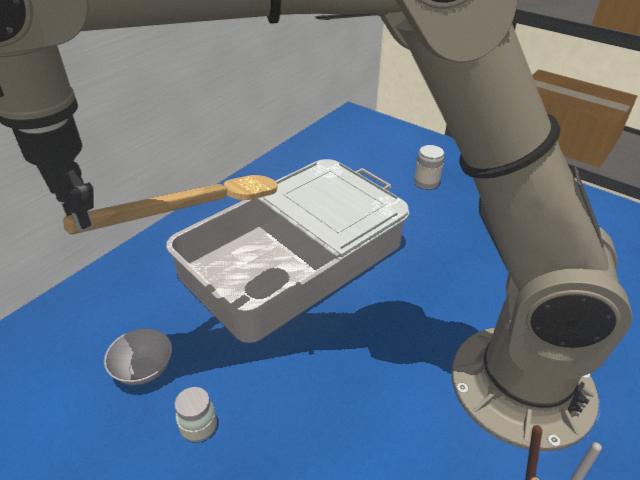

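View pics/t9.png

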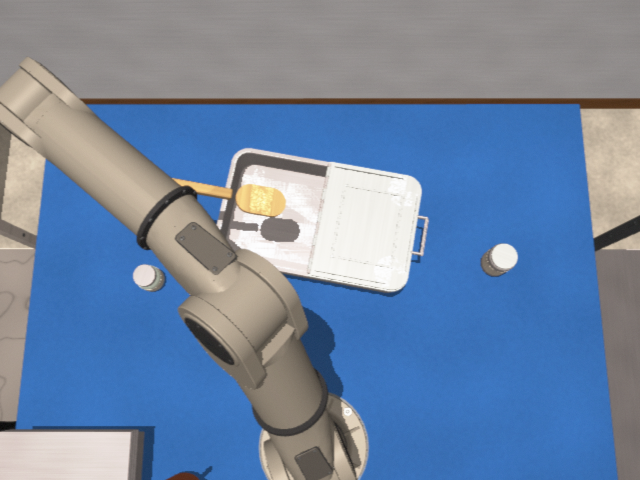

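```bash
python3 - <<'E'
from h import *
a,b=capture("side"),capture("top");P=lambda c:np.array(c["K"])@np.c_[c["R"],c["t"]]
X=cv2.triangulatePoints(P(a),P(b),np.array([[276.],[186.]]),np.array([[285.],[203.]]));X=(X[:3]/X[3]).ravel();print("blade end",X,proj(a,X),proj(b,X))
o=cv2.imread("pics/top0.png").astype(int);n=b["pixels"][:,:,::-1].astype(int);d=np.abs(o-n).max(2)>40
for nm,(y0,y1,x0,x1) in dict(cover=(160,295,312,430),tin=(240,280,478,520),jar=(260,295,130,168)).items():print(nm,d[y0:y1,x0:x1].sum())
o=cv2.imread("pics/side0.png").astype(int);n=a["pixels"][:,:,::-1].astype(int);d=np.abs(o-n).max(2)>40
for nm,(y0,y1,x0,x1) in dict(cover=(158,260,280,412),tin=(145,190,412,446),jar=(385,442,172,220),bowl=(330,390,103,175)).items():print(nm,d[y0:y1,x0:x1].sum())
print(telemetry.get_state()["time"],telemetry.get_state()["grip_width"])
E
```

```text
blade end [0.58668104 0.06506108 0.26807072] [272.27910452 184.87592258] [286.38482717 205.43939774]
cover 30
tin 0
jar 50
cover 130
tin 0
jar 0
bowl 1419
15.25 0.022309384541272556
```

```bash
python3 - <<'E'
from h import *
for nm,(y0,y1,x0,x1) in dict(side=(158,260,280,412),top=(160,295,312,430)).items():
    a=capture(nm);o=cv2.cvtColor(cv2.imread(f"pics/{nm}0.png"),cv2.COLOR_BGR2GRAY);n=cv2.cvtColor(a["pixels"],cv2.COLOR_RGB2GRAY)
    d=(np.abs(o.astype(int)-n)>40)[y0:y1,x0:x1];k,L,st,ce=cv2.connectedComponentsWithStats(d.astype(np.uint8))
    print(nm,[(s[:5]+[x0,y0,0,0,0]).tolist() for s in st[1:] if s[4]>4])
    g=[np.float32(z[y0:y1,x0+30:x1]) for z in(o,n)];print("shift px",cv2.phaseCorrelate(*g))
E
```

```text
side [[294, 251, 9, 9, 54]]
shift px ((-0.03207505865131566, -0.003134962082846471), 0.9739180546565638)
top [[312, 234, 2, 4, 7]]
shift px ((-0.024997009942161696, 0.4903367780627974), 0.9921915359654053)
```

```bash
python3 -c "
from cell import bot,telemetry
print(bot.close_job());print(telemetry.get_state()['grip_width'])"
```

```text
the job is handed in; nothing more can be done
None
the job is handed in; nothing more can be done
```

The paddle is out of the pan and still held in the gripper, and I handed the job in at about 15 s.

**How it was done:** I gripped the handle close to its end. The jog command can't tilt the tool, so I used short up-and-down jerks to swing the blade down in the jaws, to about 15°. I then drew the paddle out along that slant over the open end wall, handle end first, and lifted it straight up.

**Last checks:**
- **Height:** the blade end triangulated at z ≈ 0.27 m, about 17 cm above the rim. The two views disagreed by about 4 px, roughly 1 cm.
- **Grip:** it stayed at 22–23 mm, and the wrist force matched the paddle's weight alone (about 2.5 N).
- **Cover:** the side view showed no shift (0.03 px). The top view gave about 0.5 px (around 1.3 mm), which disagrees. I put that down to changed shadows but did not settle it.
- **Tin and jar:** nothing changed in the side view. The top view showed no change at the tin and 50 differing pixels around the jar, which I took to be the arm's shadow.
- **Bowl:** it looks to be in the same place, but the pixel comparison there was spoiled by the arm's shadow.

**Handle end position:** the top and wrist cameras differed by about 9 mm before the grasp. I took a value between them, and the grip held.

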